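# Pack and wedge the loose ball stake in its bed

### The job

The ball stake is loose in its bed on the bench: shove it back against the back kerb, then take up the gap between its foot and the stop bracket. Stand steel packing plates from the rack in the gap, against the stop and down on the bed, as many as it takes for the wooden wedge, pushed point down between the plates and the foot with its flat face to the plates, to bite firmly part-way down instead of running to the bottom. Finish holding the wedge, keeping it pressed in tight; leave unused plates in the rack and don't disturb the other things on the bench.

Things in the scene. Friction and masses are not known exactly. Their poses are not given: they have to be found in the camera images.
- bed: Fixed steel bed plate, x 176 mm, y -98 to +168 mm, 6 mm thick. Origin on the bench under the middle of the stake's home place. Back kerb at -y: inner face y = -70 mm, top 40 mm above bench. Rails 26 mm high at the foot's ends. The gap is at +y, between the stake foot's +y face (y = +70 mm when home) and the stop's inner face; open above and at both ends, the bed top its floor.
- stake: Ball stake: iron foot x 120, y 140 mm, 56 mm high on the bed (its top 62 mm above bench), stem and 54 mm ball (centre 118 mm above origin, 15 mm to -y). Origin: centre of foot's underside; axes as the bed's. Slides only along the bed's y, from 0 (home, on the back kerb) to 6 mm; starts 2.5 to 4.5 mm off; moves at about 3 N and stays where it is left.
- stop: Fixed steel angle bracket bolted on the bed, set afresh each time. Origin on the bed top at the middle of the lower edge of its inner face; axes as the bed's, stake to its -y. Upright: 150 mm long (x), 16 thick, top 70 mm above bench; behind it, to +y, a low flange (66 mm in all, bolts under 20 mm tall). With the stake home the gap is 11.5 to 18.5 mm wide.
- plate1: One of four equal steel packing plates, 40 mm wide (x), 5 mm thick (y), 94 mm tall (z), top corners clipped by 7 mm, 100 to 190 g, origin at the middle of its lower edge. At the start it stands upright in the rack, its foot 10 mm above the bench, top 104 mm above the bench.
- plate2: One of four equal steel packing plates, 40 mm wide (x), 5 mm thick (y), 94 mm tall (z), top corners clipped by 7 mm, 100 to 190 g, origin at the middle of its lower edge. At the start it stands upright in the rack, its foot 10 mm above the bench, top 104 mm above the bench.
- plate3: One of four equal steel packing plates, 40 mm wide (x), 5 mm thick (y), 94 mm tall (z), top corners clipped by 7 mm, 100 to 190 g, origin at the middle of its lower edge. At the start it stands upright in the rack, its foot 10 mm above the bench, top 104 mm above the bench.
- plate4: One of four equal steel packing plates, 40 mm wide (x), 5 mm thick (y), 94 mm tall (z), top corners clipped by 7 mm, 100 to 190 g, origin at the middle of its lower edge. At the start it stands upright in the rack, its foot 10 mm above the bench, top 104 mm above the bench.
- wedge: Hardwood wedge 38 mm wide (x), 130 long (z), about 45 g, in the rack's widest slot, point down, 10 mm above bench. Origin: middle of the point's end. Point 2 mm thick, growing 1.6 mm per 10 mm to 14 mm at 75 mm up, then 14 mm to the top. +y face flat, -y face sloped; head from y = +1 to -13 mm. It bites in a remaining gap of 4 to 10 mm; a push of 15 to 20 N sets it.
- rack: Fixed hardwood block x 64, y 130 mm, 55 mm tall, with five slots 45 mm deep and 42 mm long (x). Origin: centre of its underside. Plates 1 to 4 stand in slots at y = -50, -28, -6, +16 mm (6.5 mm wide), the wedge in the slot at y = +46.5 mm (9.7 mm wide), its point at y = +50 mm and its flat face to +y.
- tumbler1: Bystander: hammered copper tumbler, open, 72 mm wide, 85 mm tall.
- tumbler2: Bystander: another such copper tumbler.
- pot: Bystander: narrow-necked copper pot, 92 mm wide, 118 mm tall.
- hammer: Bystander: hammer with wooden handle lying down, 250 mm long.
- mallet: Bystander: round-headed wooden mallet lying down, 220 mm long.
- bowl: Bystander: shallow copper bowl, 110 mm wide, 45 mm tall.
- punch: Bystander: square steel punch lying down, 140 mm long, 14 mm thick.

How it is judged:
By the outcome, as a careful person would: the job done as asked, in the order asked, and still so for the second after the job is handed in, while the arm keeps its last pose, push and grip.
It also fails if it takes over 72 s, if anything falls off the work surface, if the arm or the gripper's body presses on something with over 40 N, if the wrist force passes 120 N, or if a joint passes its speed limit or range.

### The arm

A 6-joint arm with a two-finger parallel gripper is mounted at the origin on the work surface. World frame = base frame: x ahead of the robot, y to its left, z up, the work surface at z = 0. Lengths are in m, angles in degrees, forces in N, time in s.
With the tool pointing down it reaches from about 0.275 to 1 m from the base axis. Payload 8.4 kg.
Tool frame: the origin (TCP) lies at the very end of the fingers, on their centre line; the grasp point (between the pads) lies 19 mm behind it; z points along the fingers, y is the line along which they close (so a half turn about z gives the same grasp; the last joint's range is limited). The gripper opens to 85 mm and grips with 20 to 120 N. Pads are 22 mm wide; open, the fingers measure 114 mm over their backs; the gripper's body (76 mm by 85 mm) begins 54 mm behind the grasp point. The pads swing forward as they close: fully open they stand 13 mm farther back than shut.
Start: joints at [67.815, 20.225, 93.587, -0, 66.188, -0.138], TCP at [0.235, 0.579, 0.231] pointing down, gripper open.
Joint ranges: [-150.9, 150.9], [-52.94, 120.26], [3.33, 152.33], [-74.26, 254.26], [0, 154.13], [-172.89, 172.89]. Speed limits (degrees/s): [127.2, 127.2, 159.86, 180, 180, 180].

### API

Orientations are given as a 3x3 rotation matrix whose columns are the frame's x, y, z axes.
In Python, from plant import r gives the robot as it stands.
- The arm moves only by the tool drive_effector, called as name(argument=value, ...) on one line, values as JSON. Schema: {"type":"object","properties":{"deltas":{"type":"array","items":{"type":"number"},"minItems":5,"maxItems":60},"grip_force":{"type":"number"},"only":{"type":"string"},"quiet":{"type":"boolean"},"lines":{"type":"string"}},"required":["deltas"],"additionalProperties":false}. deltas is one flat list of numbers that holds 1 to 12 rows one after another, with no inner brackets; each row has 5 numbers: dx, dy, dz in units of 50 mm, then a turn about the tool's z in units of 4 degrees, then the finger opening in m; each row shifts and turns the commanded pose from where the row before left it, along the tool's axes as they then stand; what a row does not reach is not made up. A row lasts 1/12 s, in which the tool goes at most 0.0417 m and 7.16 degrees, less where a joint would pass 70% of its speed; a pose out of reach is approached as far as the arm can. The fingers move at their own pace and stop on an object; grip_force is the grip in N (left out, the last holds). Time passes only in rows, so rows that do not move let the fingers close. The tool returns the time, the measured TCP pose, the force, the opening and the grip force at its end. only (a regular expression) keeps the lines of the reply that match it, lines (a string "A,B") keeps lines A to B, and quiet returns only ok. Input that does not fit is refused with a message, and nothing moves.
- r.state(): the state, without advancing time (a new reading comes with each control period).
- r.capture(name): name is "scene" or "top" or "wrist"; returns a dict with "image" (420x560x3 uint8, blue, green, red), "fx", "fy", "cx", "cy" (pixels), "view" (4x4, takes a point from world to camera coordinates). Camera axes: x right, y up, looking along -z (the intrinsics and any distortion apply to the point x, -y, -z); pixel columns grow to the right and rows downward; lengths in m; the calibration is good to about 2 mm. A picture is of the moment at which its call begins. There is no depth.
- r.finish_job(): hands the job in; it is judged then, once.
The state is a dict: "time_s": time; "joints": joint angles; "joint_velocities": joint speeds; "joint_torque": joint torques, N m; "position": TCP position; "ee_rot": TCP orientation; "force": force on the tool from outside, world axes, zero at the start; "ft_torque": the same for the moment, N m; "grip_width": finger opening in m; "gripper_force": force on a finger pad.
Only numpy, scipy, OpenCV 4.12 (cv2) and the standard library are available. Lean on these libraries where they do the work, as an engineer would, in place of code of your own. Each camera call takes 0.05 s, during which the arm holds its last target. There are 200 camera calls.

## Working session

There is one attempt and no reset: what is moved stays moved. The work goes in short steps, Python scripts to look and compute and a tool call to move; the robot and the scene stay as the last step left them, time stands still between calls to the robot, and variables do not carry over. Pictures are saved under pics/ and viewed, at most 10 in all, crops included, and the job is handed in when it is done.

```bash
ls; mkdir -p pics
```

Run:
```python
from plant import r
import cv2,numpy as np
s=r.state();print(s['position'],s['ee_rot'],s['time_s'],s['force'])
for n in("scene","top"):
    c=r.capture(n);cv2.imwrite(f'pics/{n}0.png',c['image']);np.save(f'{n}0.npy',c,allow_pickle=True)
    print(n,{k:np.round(v,3).tolist() if k=='view' else v for k,v in c.items() if k!='image'})
```

```text
pics
plant.py
[0.23440968 0.57887211 0.23054273] [[-9.26900255e-01  3.75307395e-01 -5.26290493e-04]
 [ 3.75307764e-01  9.26899358e-01 -1.28934262e-03]
 [ 3.91850053e-06 -1.39261291e-03 -9.99999030e-01]] 0.0 [-0.93430055  0.15103046  0.2264051 ]
scene {'fx': 459.39701162960756, 'fy': 459.39701162960756, 'cx': 284.45049287584123, 'cy': 214.08484262780854, 'view': [[0.422, 0.907, 0.008, -0.234], [-0.599, 0.272, 0.753, 0.322], [0.68, -0.322, 0.658, -1.6], [0.0, 0.0, 0.0, 1.0]]}
top {'fx': 543.8881971643868, 'fy': 543.8881971643868, 'cx': 270.3853656865611, 'cy': 214.79275441273862, 'view': [[0.014, -1.0, -0.009, 0.014], [0.998, 0.013, 0.066, -0.578], [-0.066, -0.01, 0.998, -1.321], [0.0, 0.0, 0.0, 1.0]]}
```

View pics/scene0.png

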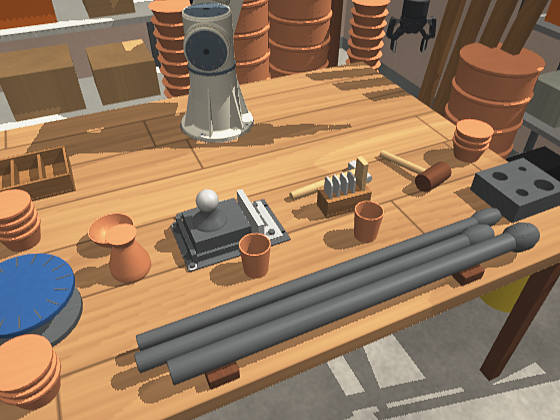

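View pics/top0.png

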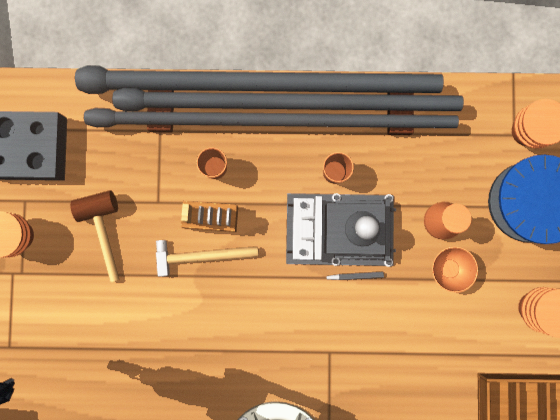

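The scene view shows the stake with its stop at about (255,215) and the rack at (345,190). In the top view, the bed spans columns 287-394 and rows 194-265, with the stop at column ~305 (+y is left). The rack is at columns 182-238 and rows 204-229, with the wedge at its left end.

Create h.py:
```python
import numpy as np, cv2
from scipy.optimize import least_squares
def load(n): return np.load(n+'.npy',allow_pickle=True).item()
def snap(r,n,name='wrist'):
    c=r.capture(name); np.save(n+'.npy',c,allow_pickle=True); return c
def proj(c,P):
    p=np.asarray(c['view'])@np.append(P,1); return np.array([c['cx']-c['fx']*p[0]/p[2], c['cy']+c['fy']*p[1]/p[2]])
def onz(c,uv,z):
    V=np.asarray(c['view']);R=V[:3,:3];o=-R.T@V[:3,3]
    d=R.T@np.array([(uv[0]-c['cx'])/c['fx'],-(uv[1]-c['cy'])/c['fy'],-1]); return o+d*(z-o[2])/d[2]
def tri(obs):
    f=lambda P:np.concatenate([proj(c,P)-uv for c,uv in obs])
    s=least_squares(f,onz(*obs[0],0.05)); return s.x,np.sqrt(np.mean(s.fun**2))
def crop(c,x0,y0,w,h,k,fn): cv2.imwrite(fn,cv2.resize(c['image'][y0:y0+h,x0:x0+w],None,fx=k,fy=k,interpolation=cv2.INTER_CUBIC))
```

Run:
```python
from plant import r
from h import *
t=load('top0')
for nm,l in {'bed':[(287,194),(394,194),(394,265),(287,265)],'rack':[(182,204),(238,204),(238,229),(182,229)]}.items():
    for p in l: print(nm,p,onz(t,p,.006 if nm=='bed' else .055).round(3))
c=snap(r,'w0');V=np.array(c['view']);R=V[:3,:3];print('cam pos',-R.T@V[:3,3]);print(R.T.round(3),c['fx'],c['cx'],c['cy'])
s=r.state();T=np.array(s['ee_rot']);print('cam in tool',T.T@(-R.T@V[:3,3]-s['position']));print((T.T@R.T).round(3))
```

```text
bed (287, 194) [ 0.631 -0.019  0.006]
bed (394, 194) [ 0.634 -0.286  0.006]
bed (394, 265) [ 0.458 -0.285  0.006]
bed (287, 265) [ 0.454 -0.021  0.006]
rack (182, 204) [0.598 0.234 0.055]
rack (238, 204) [0.6   0.099 0.055]
rack (238, 229) [0.54  0.098 0.055]
rack (182, 229) [0.538 0.233 0.055]
cam pos [0.17406468 0.60384353 0.3740553 ]
[[ 0.374 -0.896 -0.24 ]
 [ 0.927  0.361  0.098]
 [-0.001 -0.259  0.966]] 294.5550503225788 273.8629075429143 210.9615302711031
cam in tool [ 0.06531798  0.00023147 -0.14332074]
[[ 0.001  0.966  0.259]
 [ 1.    -0.001 -0.001]
 [-0.     0.259 -0.966]]
```

The rows are not in the units I measure in: shifts go in units of 50 mm and turns go in units of 4 degrees. I convert before sending: 7 degrees is 1.75.

drive_effector(deltas=[0,0,0,1.75,0.06,0,0,0,1.75,0.06,0,0,0,1.75,0.06,0,0,0,1.75,0.06,0,0,0,1.75,0.06,0,0,0,1.75,0.06,0,0,0,1.75,0.06,0,0,0,1.75,0.06,0,0,0,1.75,0.06,0,0,0,1.075,0.06])

```text
time_s: 0.98
position: [0.2345, 0.5791, 0.2309]
ee_rot: [[-0.005, 1.0, -0.0], [1.0, 0.005, -0.001], [-0.001, -0.0, -1.0]]
force: [-0.5, -0.3, 0.1]
grip_width: 0.0596
gripper_force: 0.0
```

```bash
python3 -c "
from plant import r
import numpy as np
s=r.state();T=np.array(s['ee_rot']);print(T.round(3));p=np.array(s['position'])
for g in([.569,.19,.2],[.544,-.1,.2]):print(T.T@(np.array(g)-p))"
```

```text
[[-0.005  1.    -0.   ]
 [ 1.     0.005 -0.001]
 [-0.001 -0.    -1.   ]]
[-0.39063779  0.33265776  0.03109944]
[-0.68051717  0.30629653  0.03128169]
```
Go above rack at (0.569,0.19,0.2)... wedge at y≈0.166+0.05=0.216, top 140. Fingers TCP at .2 ok. Use 12 rows of (-0.0325,0.0277,0.0026) length 0.0428 >0.0417. 12+1 rows... Do 12 rows of (-0.030,0.0255,0.002), remaining (-0.03,.027,.007). Total y reaching .22. Nice: view 1 there at (0.54,0.22), good. Then second view farther to -y.

To row units: -0.03 m is -0.6, 0.002 m is 0.04.

drive_effector(deltas=[-0.6,0.53,0.04,0,0.06,-0.6,0.53,0.04,0,0.06,-0.6,0.53,0.04,0,0.06,-0.6,0.53,0.04,0,0.06,-0.6,0.53,0.04,0,0.06,-0.6,0.53,0.04,0,0.06,-0.6,0.53,0.04,0,0.06,-0.6,0.53,0.04,0,0.06,-0.6,0.53,0.04,0,0.06,-0.6,0.53,0.04,0,0.06,-0.6,0.53,0.04,0,0.06,-0.6,0.53,0.04,0,0.06])

```text
time_s: 1.98
position: [0.5577, 0.2212, 0.2071]
ee_rot: [[-0.011, 1.0, -0.0], [1.0, 0.011, 0.0], [0.0, -0.0, -1.0]]
force: [1.2, 0.3, -0.6]
grip_width: 0.0598
gripper_force: 0.0
```

```bash
python3 -c "
from plant import r
from h import *
snap(r,'w1')"
```

drive_effector(deltas=[-0.6,0.06,0,0,0.06,-0.6,0,0,0,0.06,-0.2,0,0,0,0.06,0,0,0,0,0.06])

```text
time_s: 2.37
position: [0.5603, 0.1509, 0.207]
ee_rot: [[-0.009, 1.0, -0.001], [1.0, 0.009, -0.001], [-0.001, -0.001, -1.0]]
force: [-0.2, 0.5, -1.0]
grip_width: 0.0595
gripper_force: 0.0
```

```bash
python3 -c "
from plant import r
from h import *
c=snap(r,'w2');a=load('w1')
cv2.imwrite('pics/w12.png',np.hstack([cv2.resize(x['image'],(800,600))[:, :] for x in (a,c)])[:,:])
for n,x in(('w1',a),('w2',c)):
  print(n,[proj(x,P).round(0) for P in([.569,.216,.14],[.569,.116,.104],[.6,.1,.055],[.54,.23,.055])])
"
```

```text
w1 [array([288., 230.]), array([284., 317.]), array([310., 303.]), array([256., 190.])]
w2 [array([287., 133.]), array([283., 248.]), array([310., 245.]), array([253., 117.])]
```

```bash
python3 -c "
from h import *
a=load('w1');b=load('w2')
I=[cv2.resize(x['image'][y:y+150,210:345],None,fx=2.95,fy=4,interpolation=cv2.INTER_CUBIC) for x,y in((a,190),(b,100))]
cv2.imwrite('pics/w12.png',np.hstack(I));print(np.hstack(I).shape)"
```

```text
(600, 796, 3)
```

View pics/w12.png

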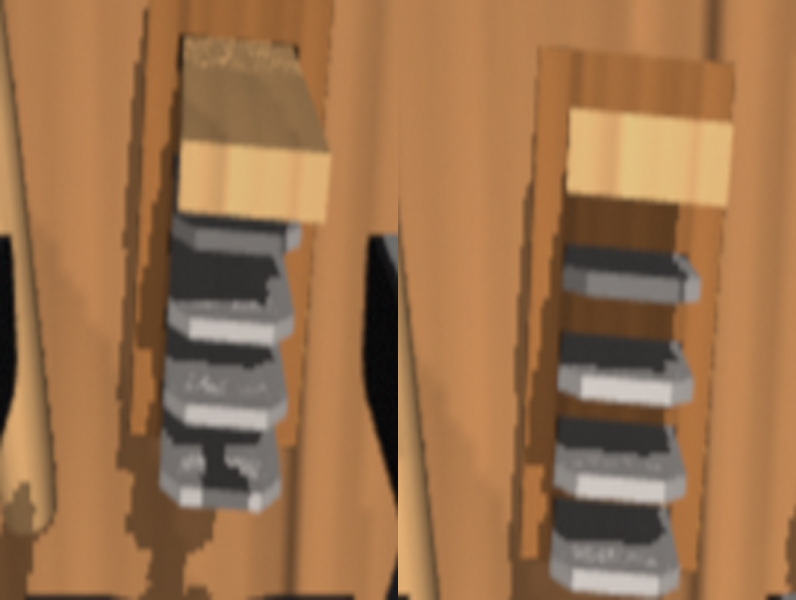

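The crops show the wedge head (left: 178-331, 140-222; right: 567-733, 107-206) and the four plates. The top-face centres of plates 1, 2 and 3 are near (219,499), (228,416), (233,330) on the left and (621,581), (626,486), (628,389) on the right.

```bash
python3 -c "
from h import *
a=load('w1');b=load('w2')
L=lambda U,V:(210+U/2.95,190+V/4)
R=lambda U,V:(210+(U-398)/2.95,100+V/4)
for n,l,r in [('p1',(219,499),(621,581)),('p2',(228,416),(626,486)),('p3',(233,330),(628,389)),('wTL',(180,140),(571,107)),('wTR',(331,152),(733,122)),('wBL',(178,212),(567,190)),('wBR',(325,222),(728,206)),('rackTL',(150,0),(542,47))]:
  P,e=tri([(a,L(*l)),(b,R(*r))]);h=.14 if n[0]=='w' else .104
  print(n,P.round(4),round(e,2),onz(a,L(*l),h).round(4),onz(b,R(*r),h).round(4))
"
```

```text
p1 [0.5702 0.1196 0.106 ] 0.84 [0.5692 0.1182 0.104 ] [0.5713 0.1188 0.104 ]
p2 [0.5719 0.1416 0.106 ] 0.33 [0.5715 0.1404 0.104 ] [0.5724 0.141  0.104 ]
p3 [0.5725 0.1629 0.1047] 0.03 [0.5726 0.1625 0.104 ] [0.5725 0.1627 0.104 ]
wTL [0.5561 0.2199 0.1412] 0.22 [0.5558 0.2195 0.14  ] [0.5563 0.22   0.14  ]
wTR [0.5941 0.2179 0.1406] 0.09 [0.5943 0.2177 0.14  ] [0.5941 0.2179 0.14  ]
wBL [0.5555 0.2061 0.1426] 0.01 [0.5555 0.2051 0.14  ] [0.5554 0.206  0.14  ]
wBR [0.5936 0.2037 0.1402] 0.08 [0.5935 0.2036 0.14  ] [0.5937 0.2036 0.14  ]
rackTL [0.5459 0.2337 0.0757] 0.35 [0.5466 0.2391 0.104 ] [0.5477 0.2319 0.104 ]
```

drive_effector(deltas=[-0.8,-0.04,0,0,0,-0.8,-0.04,0,0,0,-0.8,-0.04,0,0,0,-0.8,-0.04,0,0,0,-0.8,-0.04,0,0,0,0,0,0,0,0,0,0,0,0,0])

```text
time_s: 3.0
position: [0.5531, -0.0477, 0.2074]
ee_rot: [[-0.009, 1.0, 0.0], [1.0, 0.009, 0.0], [0.0, 0.0, -1.0]]
force: [-0.4, 1.3, -1.0]
grip_width: -0.0006
gripper_force: 0.0
```

```bash
python3 -c "
from plant import r
from h import *
snap(r,'w3')"
```

drive_effector(deltas=[-0.8,0,0,0,0,-0.8,0,0,0,0,-0.2,0,0,0,0,0,0,0,0,0,0,0,0,0,0])

```text
time_s: 3.47
position: [0.5541, -0.1356, 0.2071]
ee_rot: [[-0.012, 1.0, -0.0], [1.0, 0.012, 0.001], [0.001, -0.0, -1.0]]
force: [0.6, 1.2, 0.4]
grip_width: -0.0002
gripper_force: 0.0
```

```bash
python3 -c "
from plant import r
from h import *
c=snap(r,'w4');a=load('w3')
for n,x in(('w3',a),('w4',c)):
  print(n,[proj(x,P).round(0).tolist() for P in([.544,-.115,.062],[.484,-.115,.062],[.604,-.115,.062],[.544,-.02,.006],[.544,-.26,.06])])
"
```

```text
w3 [[264.0, 261.0], [208.0, 261.0], [321.0, 262.0], [266.0, 166.0], [264.0, 372.0]]
w4 [[264.0, 179.0], [203.0, 179.0], [324.0, 180.0], [266.0, 85.0], [263.0, 308.0]]
```

```bash
python3 -c "
from h import *
a=load('w3');b=load('w4')
crop(a,176,190,180,110,4.4,'pics/c3.png');crop(b,176,110,180,110,4.4,'pics/c4.png')
I=[cv2.resize(x['image'][y:y+68,176:356],None,fx=4.4,fy=4.4,interpolation=cv2.INTER_CUBIC) for x,y in((a,225),(b,145))]
J=np.vstack(I);print(J.shape);cv2.imwrite('pics/w34.png',J)"
```

```text
(598, 792, 3)
```

View pics/w34.png

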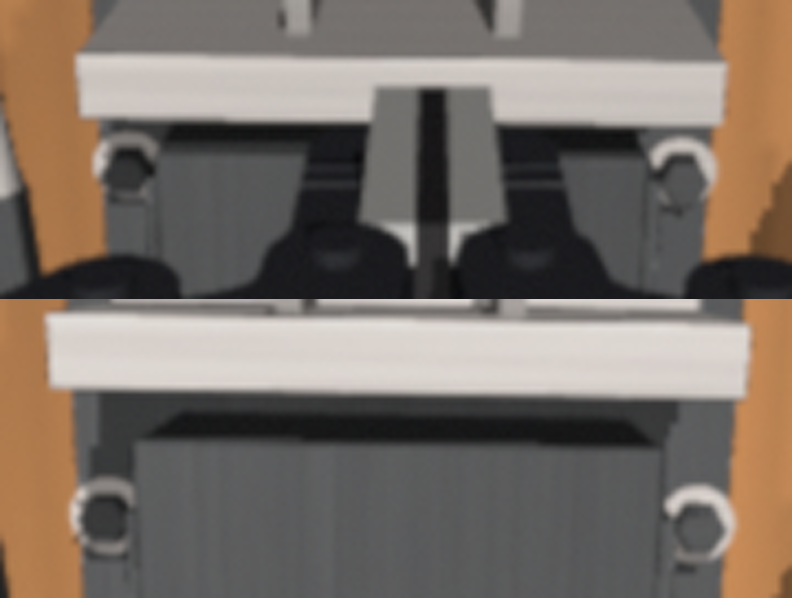

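Both crops show the stop's top (upper: 78-725, 55-124; lower: 48-748, 315-398). The foot's +y top edge is clear in the lower one, running from (137,439) to (660,446).

```bash
python3 -c "
from h import *
a=load('w3');b=load('w4')
A=lambda U,V:(176+U/4.4,225+V/4.4)
B=lambda U,V:(176+U/4.4,145+(V-299)/4.4)
for n,l,r,h in [('sTL',(78,55),(48,315),.07),('sTR',(725,64),(748,325),.07),('sBL',(79,116),(51,387),.07),('sBR',(722,124),(745,398),.07),('fL',(160,153),(137,439),.062),('fR',(645,156),(660,446),.062)]:
  P,e=tri([(a,A(*l)),(b,B(*r))])
  print(n,P.round(4),round(e,2),onz(a,A(*l),h).round(4),onz(b,B(*r),h).round(4))
from plant import r
s=r.state();print(s['position'],s['force'])
"
```

```text
sTL [ 0.4727 -0.0858  0.0699] 0.07 [ 0.4728 -0.0857  0.07  ] [ 0.4726 -0.0858  0.07  ]
sTR [ 0.6211 -0.0859  0.0715] 0.15 [ 0.6216 -0.0864  0.07  ] [ 0.6212 -0.0859  0.07  ]
sBL [ 0.4721 -0.101   0.0694] 0.06 [ 0.4721 -0.1008  0.07  ] [ 0.4723 -0.101   0.07  ]
sBR [ 0.6219 -0.1014  0.0697] 0.08 [ 0.622  -0.1013  0.07  ] [ 0.6218 -0.1014  0.07  ]
fL [ 0.489  -0.1129  0.0635] 0.11 [ 0.4888 -0.1136  0.062 ] [ 0.4885 -0.1132  0.062 ]
fR [ 0.6057 -0.1132  0.0619] 0.15 [ 0.6059 -0.1132  0.062 ] [ 0.6055 -0.1132  0.062 ]
[ 0.55402957 -0.13519491  0.20711899] [ 0.56666501  0.19165627 -0.59156257]
```

drive_effector(deltas=[0,-0.14,0.66,0,0,0,0,0.66,0,0,0,0,0.66,0,0,-0.2,0,0,0,0,-0.24,0,0,0,0,-0.06,0,0,0,0,0,0,0,0,0])

```text
time_s: 4.1
position: [0.5485, -0.1632, 0.1103]
ee_rot: [[-0.011, 1.0, 0.003], [1.0, 0.011, -0.001], [-0.001, 0.003, -1.0]]
force: [0.4, 0.1, -0.1]
grip_width: -0.0001
gripper_force: 0.0
```

drive_effector(deltas=[-0.04,0,0,0,0,-0.04,0,0,0,0,-0.02,0,0,0,0,0,0,0,0,0])

```text
time_s: 4.43
position: [0.5485, -0.1646, 0.1103]
ee_rot: [[-0.01, 1.0, 0.003], [1.0, 0.01, 0.004], [0.004, 0.003, -1.0]]
force: [2.1, 18.2, 5.9]
grip_width: -0.0003
gripper_force: 9.5
```

drive_effector(deltas=[-0.02,0,0,0,0,0,0,0,0,0])

```text
time_s: 4.6
position: [0.5485, -0.1647, 0.1103]
ee_rot: [[-0.009, 1.0, 0.003], [1.0, 0.009, 0.005], [0.005, 0.003, -1.0]]
force: [2.0, 24.3, 6.6]
grip_width: 0.0002
gripper_force: 12.0
```

drive_effector(deltas=[0.4,0,0,0,0,0.2,0,-0.8,0,0.05,0,0,-0.8,0,0.05,0,0,-0.4,0,0.06,0,0,0,0,0.06,0,0,0,0,0.06])

```text
time_s: 5.1
position: [0.5483, -0.1386, 0.2112]
ee_rot: [[-0.011, 1.0, 0.005], [1.0, 0.011, -0.002], [-0.002, 0.005, -1.0]]
force: [-0.2, -0.6, -0.4]
grip_width: 0.0592
gripper_force: 0.0
```

```bash
python3 -c "
from plant import r
from h import *
c=snap(r,'w5')
I=cv2.resize(c['image'][130:230,176:356],None,fx=4.4,fy=4.4,interpolation=cv2.INTER_CUBIC)
cv2.imwrite('pics/w5.png',I)"
```

```text
(no output)
```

View pics/w5.png

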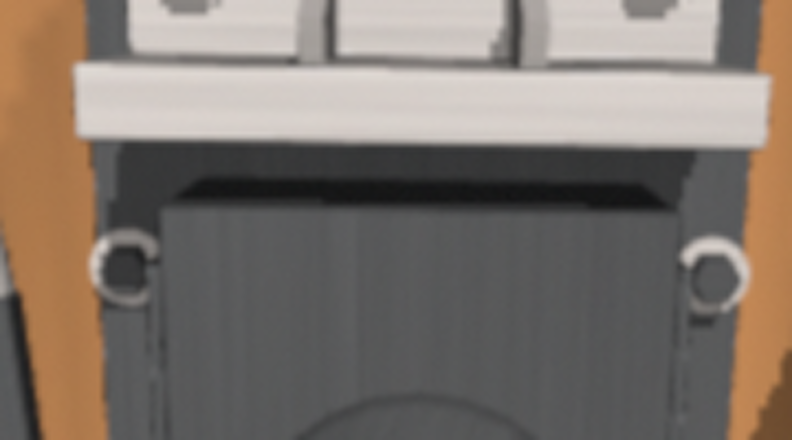

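After the push, the stop's inner top edge runs (77,136)-(766,146) and the foot's edge (162,207)-(680,210), so the gap is wider.

```bash
python3 -c "
from h import *
b=load('w5')
B=lambda U,V:(176+U/4.4,130+V/4.4)
for p,h in [((77,136),.07),((766,146),.07),((162,207),.062),((680,210),.062)]: print(onz(b,B(*p),h).round(4))
from plant import r
s=r.state();p=s['position'];T=np.array(s['ee_rot'])
print('to p1',T.T@(np.array([.5703,.1176,p[2]])-p))
"
```

```text
[ 0.4721 -0.1008  0.07  ]
[ 0.6221 -0.1011  0.07  ]
[ 0.4883 -0.1173  0.062 ]
[ 0.6058 -0.1165  0.062 ]
to p1 [ 2.55737935e-01  2.59538112e-02 -1.43288183e-04]
```

To row units: 0.037 m is 0.74, 0.0345 m is 0.69, 3.5 degrees is 0.875.

drive_effector(deltas=[0.74,0.074,0,0,0.056,0.74,0.074,0,0,0.056,0.74,0.074,0,0,0.056,0.74,0.074,0,0,0.056,0.74,0.074,0,0,0.056,0.74,0.074,0,0,0.056,0.69,0.074,0,0,0.056,0,0,0.4,0.875,0.056,0,0,0.4,0,0.056,0,0,0,0,0.056,0,0,0,0,0.056])

```text
time_s: 6.07
position: [0.5684, 0.1182, 0.1667]
ee_rot: [[0.049, 0.999, -0.004], [0.999, -0.049, -0.001], [-0.001, -0.004, -1.0]]
force: [-0.1, 0.1, -0.9]
grip_width: 0.0564
gripper_force: 0.0
```

Create to.py:
```python
import sys;from plant import r;import numpy as np
s=r.state();p=np.array(s['position']);T=np.array(s['ee_rot'])
print((T.T@(np.array([float(v) for v in sys.argv[1:4]])-p)).round(4),'yawY',np.degrees(np.arctan2(T[1,1],T[0,1])).round(2),s['time_s'])
```

```bash
python3 to.py .5703 .1185 .076
```

```text
[0.0005 0.0022 0.0907] yawY -2.82 6.0667
```

drive_effector(deltas=[0,0.04,0.6,0,0.056,0,0,0.6,0,0.056,0,0,0.6,0,0.056,0,0,0,0,0.056,0,0,0,0,0.03,0,0,0,0,0.03,0,0,0,0,0.03,0,0,0,0,0.03], grip_force=50)

```text
time_s: 6.73
position: [0.5712, 0.1183, 0.0798]
ee_rot: [[0.05, 0.999, -0.001], [0.999, -0.05, -0.0], [-0.0, -0.001, -1.0]]
force: [-6.2, 0.2, -0.8]
grip_width: 0.0382
gripper_force: 50.9
```

drive_effector(deltas=[0,0,-0.2,0,0.03,0,0,-0.6,0,0.03,0,0,-0.7,0,0.03,0,0,-0.6,0,0.03,0,0,0,0,0.03,0,0,0,0,0.03])

```text
time_s: 7.23
position: [0.5745, 0.1189, 0.1878]
ee_rot: [[0.05, 0.999, 0.008], [0.999, -0.05, 0.002], [0.002, 0.008, -1.0]]
force: [0.6, 0.3, -2.3]
grip_width: 0.0382
gripper_force: 51.0
```

```bash
python3 to.py .547 -.1035 .17
```

```text
[-0.2235 -0.0165  0.0172] yawY -2.85 7.2333
```

drive_effector(deltas=[-0.7,-0.054,0,0,0.03,-0.76,-0.054,0,0,0.03,-0.76,-0.054,0,0,0.03,-0.76,-0.054,0,0,0.03,-0.76,-0.054,0.1,0,0.03,-0.72,-0.054,0.2,-0.6875,0.03,0,0,0,0,0.03,0,0,0,0,0.03,0,0,0,0,0.03])

```text
time_s: 7.98
position: [0.5445, -0.1034, 0.1683]
ee_rot: [[0.003, 1.0, 0.0], [1.0, -0.003, 0.0], [0.0, 0.0, -1.0]]
force: [0.0, 1.0, -1.6]
grip_width: 0.038
gripper_force: 50.9
```

```bash
python3 to.py .547 -.107 .0758; python3 -c "
from plant import r
from h import *
c=snap(r,'w6')
I=cv2.resize(c['image'][90:240,176:356],None,fx=4,fy=4,interpolation=cv2.INTER_CUBIC)
cv2.imwrite('pics/w6.png',I)"
```

```text
[-0.0036  0.0025  0.0925] yawY -0.18 7.9833
```

View pics/w6.png

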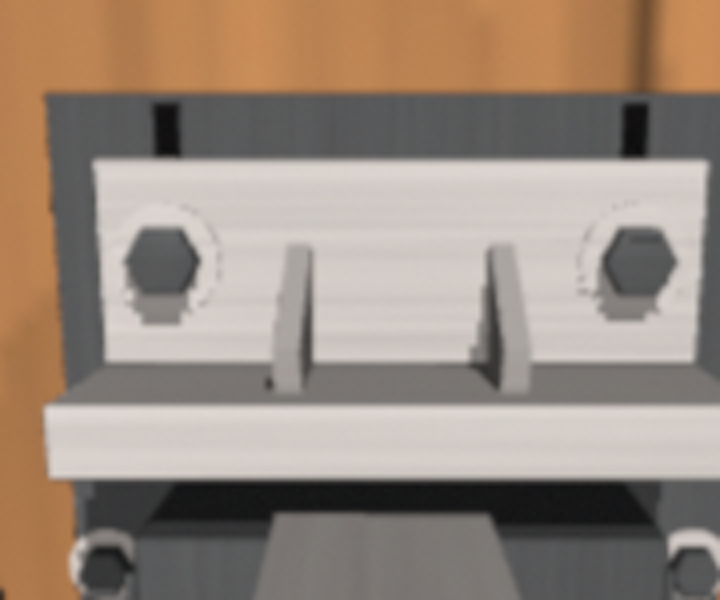

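The held plate's lower +y edge runs (273,513)-(490,513), just on the foot side of the stop's inner edge at row 478.

```bash
python3 -c "
from h import *
b=load('w6')
for p in [(273,513),(490,513)]: print(onz(b,(176+p[0]/4,90+p[1]/4),.0985).round(4))
for p in [(46,478),(135,535),(660,530)]: print(onz(b,(176+p[0]/4,90+p[1]/4),.07 if p[1]<500 else .062).round(4))"
```

```text
[ 0.5225 -0.1005  0.0985]
[ 0.5634 -0.1006  0.0985]
[ 0.4716 -0.101   0.07  ]
[ 0.4879 -0.1162  0.062 ]
[ 0.6043 -0.1153  0.062 ]
```

To row units: 0.025 m is 0.5, 0.02 m is 0.4.

drive_effector(deltas=[-0.076,0.05,0.2,0,0.03,0,0,0.5,0,0.03,0,0,0.5,0,0.03,0,0,0.4,0,0.03,0,0,0.14,0,0.03,0,0,0,0,0.03,0,0,0,0,0.03])

```text
time_s: 8.62
position: [0.5474, -0.1067, 0.0814]
ee_rot: [[0.001, 1.0, -0.0], [1.0, -0.001, 0.0], [0.0, -0.0, -1.0]]
force: [-0.2, 0.1, -0.8]
grip_width: 0.0381
gripper_force: 50.9
```

drive_effector(deltas=[0,0,0.06,0,0.03,0,0,0.02,0,0.03,0,0,0.02,0,0.03,0,0,0,0,0.03])

```text
time_s: 8.95
position: [0.5473, -0.1073, 0.0768]
ee_rot: [[0.002, 1.0, 0.001], [1.0, -0.002, -0.0], [-0.0, 0.001, -1.0]]
force: [-0.5, -0.3, -1.5]
grip_width: 0.0382
gripper_force: 50.9
```

Expected touch is at z ≈ 0.0758; step down, then move to the stop.

To row units: 0.001 m is 0.02.

drive_effector(deltas=[0,0,0.02,0,0.03,0,0,0.02,0,0.03,0,0,0,0,0.03])

```text
time_s: 9.2
position: [0.5475, -0.1074, 0.0754]
ee_rot: [[0.002, 1.0, 0.001], [1.0, -0.002, -0.0], [-0.0, 0.001, -1.0]]
force: [-1.7, 0.3, 9.4]
grip_width: 0.038
gripper_force: 52.0
```

drive_effector(deltas=[0.04,0,0,0,0.03,0.02,0,0,0,0.03,0.02,0,0,0,0.03,0,0,0,0,0.03])

```text
time_s: 9.53
position: [0.5475, -0.104, 0.0754]
ee_rot: [[0.001, 1.0, 0.001], [1.0, -0.001, -0.001], [-0.001, 0.001, -1.0]]
force: [-2.1, -3.9, 8.7]
grip_width: 0.0381
gripper_force: 51.8
```

To row units: 0.001 m is 0.02.

drive_effector(deltas=[0.02,0,0,0,0.03,0,0,0,0,0.03])

```text
time_s: 9.7
position: [0.5475, -0.1039, 0.0753]
ee_rot: [[0.001, 1.0, 0.001], [1.0, -0.001, -0.003], [-0.003, 0.001, -1.0]]
force: [-2.6, -9.3, 7.1]
grip_width: 0.038
gripper_force: 51.8
```

drive_effector(deltas=[0,0,0,0,0.05,0,0,0,0,0.056,0,0,0,0,0.056,0,0,-0.6,0,0.056,0,0,-0.8,0,0.056,0,0,-0.6,0,0.056])

```text
time_s: 10.2
position: [0.5471, -0.102, 0.176]
ee_rot: [[0.002, 1.0, -0.0], [1.0, -0.002, 0.0], [0.0, -0.0, -1.0]]
force: [1.1, -0.1, -0.1]
grip_width: 0.056
gripper_force: 0.0
```

```bash
python3 to.py .572 .1327 .18
```

```text
[ 0.2347  0.0246 -0.0039] yawY -0.09 10.2
```

drive_effector(deltas=[0.77,0.08,0,0,0.056,0.78,0.08,0,0,0.056,0.78,0.08,0,0,0.056,0.78,0.08,0,0,0.056,0.78,0.08,0,0,0.056,0.78,0.08,0.2,0.7,0.056,0,0,0,0,0.056,0,0,0,0,0.056,0,0,0,0,0.056])

```text
time_s: 10.95
position: [0.571, 0.1312, 0.164]
ee_rot: [[0.049, 0.999, -0.001], [0.999, -0.049, -0.0], [-0.0, -0.001, -1.0]]
force: [-0.6, 0.1, -0.3]
grip_width: 0.0559
gripper_force: 0.0
```

```bash
python3 to.py .571 .1321 .0765
```

```text
[ 0.0009 -0.      0.0875] yawY -2.81 10.95
```

To row units: 0.03 m is 0.6, 0.0275 m is 0.55.

drive_effector(deltas=[0.02,0,0.6,0,0.056,0,0,0.6,0,0.056,0,0,0.55,0,0.056,0,0,0,0,0.056,0,0,0,0,0.056,0,0,0,0,0.03,0,0,0,0,0.03,0,0,0,0,0.03,0,0,0,0,0.03], grip_force=50)

```text
time_s: 11.7
position: [0.5717, 0.1321, 0.0789]
ee_rot: [[0.051, 0.999, 0.001], [0.999, -0.051, 0.0], [0.0, 0.001, -1.0]]
force: [-4.1, -0.6, 6.2]
grip_width: 0.038
gripper_force: 49.9
```

drive_effector(deltas=[0,0,-0.2,0,0.03,0,0,-0.6,0,0.03,0,0,-0.7,0,0.03,0,0,-0.6,0,0.03,0,0,0,0,0.03,0,0,0,0,0.03])

```text
time_s: 12.2
position: [0.5734, 0.1325, 0.1853]
ee_rot: [[0.051, 0.999, 0.006], [0.999, -0.051, 0.001], [0.002, 0.006, -1.0]]
force: [-0.3, -0.9, -2.5]
grip_width: 0.038
gripper_force: 51.2
```

```bash
python3 to.py .547 -.117 .18
```

```text
[-0.2506 -0.0138  0.0048] yawY -2.9 12.2
```

drive_effector(deltas=[-0.72,-0.04,0,0,0.03,-0.74,-0.04,0,0,0.03,-0.74,-0.04,0,0,0.03,-0.74,-0.04,0,0,0.03,-0.74,-0.04,0,0,0.03,-0.72,-0.04,0.2,-0.7,0.03,-0.68,0,0,0,0.03,0,0,0,0,0.03,0,0,0,0,0.03,0,0,0,0,0.03])

```text
time_s: 13.03
position: [0.5478, -0.1208, 0.1712]
ee_rot: [[0.003, 1.0, -0.001], [1.0, -0.003, 0.001], [0.001, -0.001, -1.0]]
force: [0.1, 1.2, -2.0]
grip_width: 0.038
gripper_force: 51.2
```

```bash
python3 to.py .547 -.12 .0749; python3 -c "
from plant import r
from h import *
c=snap(r,'w7')
I=cv2.resize(c['image'][90:240,176:356],None,fx=4,fy=4,interpolation=cv2.INTER_CUBIC)
cv2.imwrite('pics/w7.png',I)"
```

```text
[ 0.0007 -0.0007  0.0963] yawY -0.16 13.0333
```

View pics/w7.png

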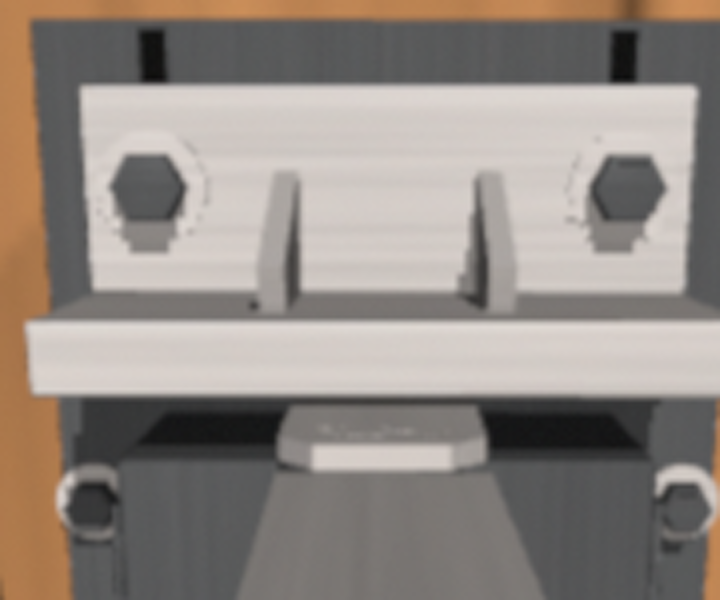

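Plate 1 stands against the stop (top face rows 443-470, columns 312-453). The held plate's lower +y edge is just behind it, at about row 473 and columns 275-492.

```bash
python3 -c "
from h import *
b=load('w7')
for p,z in [((312,445),.1),((312,470),.1),((453,470),.1),((275,474),.1023),((492,474),.1023),((278,460),.093),((489,460),.093)]: print(onz(b,(176+p[0]/4,90+p[1]/4),z).round(4))"
```

```text
[ 0.5332 -0.105   0.1   ]
[ 0.5331 -0.1098  0.1   ]
[ 0.5596 -0.1098  0.1   ]
[ 0.5263 -0.11    0.1023]
[ 0.5667 -0.11    0.1023]
[ 0.526  -0.1096  0.093 ]
[ 0.5669 -0.1096  0.093 ]
```

To row units: 0.01 m is 0.2, -0.0012 m is -0.024.

drive_effector(deltas=[-0.04,-0.024,0,0,0.03,0,0,0.2,0,0.03,0,0,0,0,0.03,0.04,0,0,0,0.03,0.04,0,0,0,0.03,0.02,0,0,0,0.03,0,0,0,0,0.03,0,0,0,0,0.03])

```text
time_s: 13.75
position: [0.5473, -0.1178, 0.162]
ee_rot: [[0.001, 1.0, 0.0], [1.0, -0.001, -0.0], [-0.0, 0.0, -1.0]]
force: [0.9, 0.1, -1.4]
grip_width: 0.0378
gripper_force: 51.2
```

```bash
python3 -c "
from plant import r
from h import *
c=snap(r,'w8')
I=cv2.resize(c['image'][160:240,176:356],None,fx=4,fy=4,interpolation=cv2.INTER_CUBIC)
cv2.imwrite('pics/w8.png',I)"
```

```text
(no output)
```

View pics/w8.png

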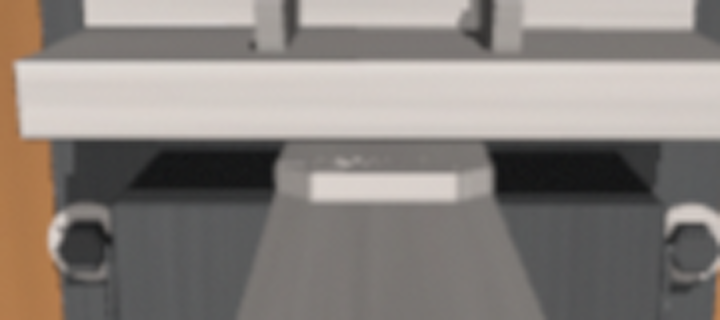

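Plate 1's top face is at rows 172-202 and columns 310-458, with plate 2's edge just behind it; the stop's inner edge is at row 137.

```bash
python3 -c "
from h import *
b=load('w8')
for p,z in [((310,173),.1),((310,201),.1),((457,201),.1),((18,137),.07),((118,196),.062),((660,196),.062)]: print(onz(b,(176+p[0]/4,160+p[1]/4),z).round(4))"
```

```text
[ 0.533  -0.1014  0.1   ]
[ 0.5329 -0.1066  0.1   ]
[ 0.5594 -0.1066  0.1   ]
[ 0.4715 -0.101   0.07  ]
[ 0.4892 -0.1155  0.062 ]
[ 0.6049 -0.1155  0.062 ]
```

The rows are not in the units I measure in: shifts go in units of 50 mm and turns go in units of 4 degrees. I convert before sending: 0.02 m is 0.4, 0.015 m is 0.3.

drive_effector(deltas=[0,0,0.3,0,0.03,0,0,0.4,0,0.03,0,0,0.3,0,0.03,0,0,0,0,0.03])

```text
time_s: 14.13
position: [0.5454, -0.1177, 0.1093]
ee_rot: [[0.002, 1.0, -0.004], [1.0, -0.002, 0.001], [0.001, -0.004, -1.0]]
force: [-1.0, -0.4, -2.1]
grip_width: 0.0378
gripper_force: 51.2
```

drive_effector(deltas=[0,0,0.2,0,0.03,0,0,0.2,0,0.03,0,0,0.2,0,0.03,0,0,0,0,0.03,0,0,0,0,0.03])

```text
time_s: 14.55
position: [0.5467, -0.1178, 0.0812]
ee_rot: [[0.002, 1.0, -0.001], [1.0, -0.002, 0.0], [0.0, -0.001, -1.0]]
force: [0.3, -1.1, -1.9]
grip_width: 0.038
gripper_force: 51.2
```

To row units: 0.001 m is 0.02.

drive_effector(deltas=[0.02,0,0,0,0.03,0.02,0,0,0,0.03,0,0,0,0,0.03,0,0,0,0,0.03])

```text
time_s: 14.88
position: [0.5469, -0.1167, 0.082]
ee_rot: [[0.001, 1.0, -0.0], [1.0, -0.001, -0.002], [-0.002, -0.0, -1.0]]
force: [-1.1, -6.7, -6.7]
grip_width: 0.038
gripper_force: 51.0
```

drive_effector(deltas=[0,0,0.06,0,0.03,0,0,0.04,0,0.03,0,0,0.03,0,0.03,0,0,0,0,0.03])

```text
time_s: 15.22
position: [0.5483, -0.1171, 0.0764]
ee_rot: [[0.001, 1.0, 0.003], [1.0, -0.001, -0.002], [-0.002, 0.003, -1.0]]
force: [0.4, -6.9, -0.0]
grip_width: 0.0381
gripper_force: 51.5
```

To row units: 0.0015 m is 0.03, 0.001 m is 0.02.

drive_effector(deltas=[0,0,0.03,0,0.03,0,0,0.02,0,0.03,0,0,0,0,0.03])

```text
time_s: 15.47
position: [0.5485, -0.1172, 0.0748]
ee_rot: [[0.001, 1.0, 0.003], [1.0, -0.001, -0.002], [-0.002, 0.003, -1.0]]
force: [-3.2, -7.1, 9.5]
grip_width: 0.0382
gripper_force: 52.4
```

drive_effector(deltas=[0,0,0.02,0,0.03,0,0,0,0,0.03])

```text
time_s: 15.63
position: [0.5486, -0.1172, 0.0746]
ee_rot: [[0.001, 1.0, 0.003], [1.0, -0.001, -0.002], [-0.002, 0.003, -1.0]]
force: [-5.2, -7.9, 19.1]
grip_width: 0.0382
gripper_force: 53.2
```

To row units: -0.0015 m is -0.03, -0.04 m is -0.8.

drive_effector(deltas=[0,0,-0.03,0,0.03,0,0,0,0,0.05,0,0,0,0,0.056,0,0,0,0,0.056,0,0,-0.6,0,0.056,0,0,-0.8,0,0.056,0,0,-0.6,0,0.056,0,0,0,0,0.056,0,0,0,0,0.056])

```text
time_s: 16.38
position: [0.5484, -0.1158, 0.1751]
ee_rot: [[0.002, 1.0, 0.004], [1.0, -0.002, -0.001], [-0.0, 0.004, -1.0]]
force: [-0.4, -0.1, -0.9]
grip_width: 0.0559
gripper_force: 0.0
```

```bash
python3 -c "
from plant import r
from h import *
c=snap(r,'w9')
I=cv2.resize(c['image'][130:230,176:356],None,fx=4.4,fy=4.4,interpolation=cv2.INTER_CUBIC)
cv2.imwrite('pics/w9.png',I)"; python3 to.py .5748 .2119 .18
```

```text
[ 0.3276  0.0271 -0.0064] yawY -0.09 16.4333
```

View pics/w9.png

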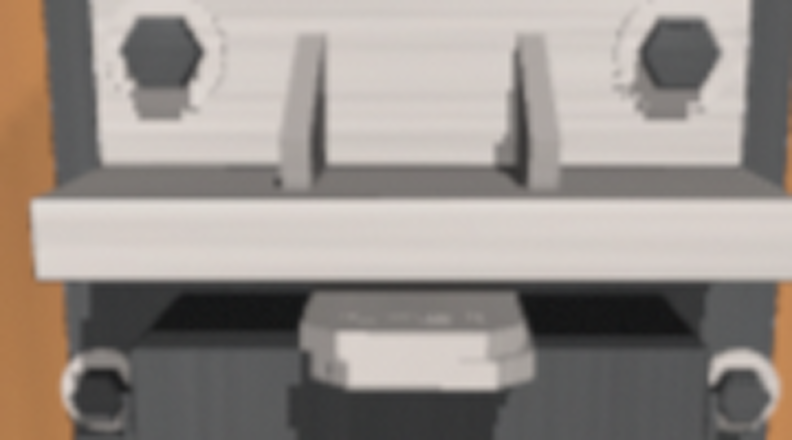

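The two plates stand face to face, their tops at rows 330-390 and columns 335-500. The stop's inner edge is at row 280 and the foot's edge at about row 343.

```bash
python3 -c "
from h import *
b=load('w9')
for p,z in [((338,331),.1),((348,388),.1),((500,388),.1),((35,280),.07),((132,343),.062),((705,349),.062),((303,323),.093),((535,352),.093)]: print(onz(b,(176+p[0]/4.4,130+p[1]/4.4),z).round(4))"
```

```text
[ 0.5329 -0.1042  0.1   ]
[ 0.5345 -0.1145  0.1   ]
[ 0.5612 -0.1146  0.1   ]
[ 0.4719 -0.1013  0.07  ]
[ 0.4882 -0.1161  0.062 ]
[ 0.6054 -0.1175  0.062 ]
[ 0.5262 -0.1045  0.093 ]
[ 0.5678 -0.1099  0.093 ]
```

Both plates rocked about 3 mm back off the stop at the top. The wedge can lean and press them home as it goes in, so I'll fetch it next.

To row units: 0.0364 m is 0.728, 0.003 m is 0.06, 2.8 degrees is 0.7.

drive_effector(deltas=[0.728,0.06,0,0,0.056,0.728,0.06,0,0,0.056,0.728,0.06,0,0,0.056,0.728,0.06,0,0,0.056,0.728,0.06,0,0,0.056,0.728,0.06,0,0,0.056,0.728,0.06,0,0,0.056,0.728,0.06,0,0,0.056,0.728,0.06,0,0.7,0.056,0,0,0,0,0.056,0,0,0,0,0.056,0,0,0,0,0.056])

```text
time_s: 17.43
position: [0.5735, 0.2112, 0.1716]
ee_rot: [[0.049, 0.999, -0.003], [0.999, -0.049, -0.001], [-0.002, -0.003, -1.0]]
force: [0.2, -0.7, 0.1]
grip_width: 0.056
gripper_force: 0.0
```

```bash
python3 to.py .5748 .2119 .095
```

```text
[0.0009 0.0015 0.0766] yawY -2.82 17.4333
```

drive_effector(deltas=[0.02,0.024,0.52,0,0.056,0,0,0.52,0,0.056,0,0,0.49,0,0.056,0,0,0,0,0.056,0,0,0,0,0.056,0,0,0,0,0.03,0,0,0,0,0.03,0,0,0,0,0.03,0,0,0,0,0.03], grip_force=90)

```text
time_s: 18.18
position: [0.5769, 0.2126, 0.0983]
ee_rot: [[0.05, 0.999, 0.002], [0.999, -0.05, 0.0], [0.001, 0.002, -1.0]]
force: [-0.0, -1.7, 5.6]
grip_width: 0.0373
gripper_force: 89.9
```

drive_effector(deltas=[0,0,-0.2,0,0.03,0,0,-0.6,0,0.03,0,0,-0.6,0,0.03,0,0,-0.6,0,0.03,0,0,0,0,0.03,0,0,0,0,0.03])

```text
time_s: 18.68
position: [0.5771, 0.2133, 0.1997]
ee_rot: [[0.05, 0.999, 0.004], [0.999, -0.05, 0.002], [0.002, 0.004, -1.0]]
force: [-0.3, -0.4, -1.4]
grip_width: 0.0369
gripper_force: 91.1
```

```bash
python3 to.py .547 -.123 .19
```

```text
[-0.3374 -0.0132  0.009 ] yawY -2.89 18.6833
```

To row units: -0.038 m is -0.76, -0.037 m is -0.74, -2.75 degrees is -0.6875.

drive_effector(deltas=[0,0,-0.24,0,0.03,-0.72,-0.03,0,0,0.03,-0.74,-0.03,0,0,0.03,-0.76,-0.03,0,0,0.03,-0.76,-0.03,0,0,0.03,-0.76,-0.03,0,0,0.03,-0.76,-0.03,0,0,0.03,-0.76,-0.03,0,0,0.03,-0.76,-0.03,0,-0.6875,0.03,-0.72,0,0,0,0.03,0,0,0,0,0.03,0,0,0,0,0.03])

```text
time_s: 19.68
position: [0.5478, -0.125, 0.2083]
ee_rot: [[0.006, 1.0, -0.002], [1.0, -0.006, 0.0], [0.0, -0.002, -1.0]]
force: [0.4, 0.9, 0.1]
grip_width: 0.037
gripper_force: 91.0
```

drive_effector(deltas=[0,0,0,0,0.03])

```text
time_s: 19.77
position: [0.5481, -0.1231, 0.2083]
ee_rot: [[0.004, 1.0, -0.001], [1.0, -0.004, 0.001], [0.001, -0.001, -1.0]]
force: [0.6, 0.3, -0.1]
grip_width: 0.0367
gripper_force: 91.0
```

```bash
python3 to.py .547 -.123 .173
```

```text
[ 0.0001 -0.001   0.0353] yawY -0.21 19.7667
```

To row units: 0.02 m is 0.4, 0.015 m is 0.3.

drive_effector(deltas=[0,-0.02,0.3,0,0.03,0,0,0.4,0,0.03,0,0,0,0,0.03,0.04,0,0,0,0.03,0.04,0,0,0,0.03,0.02,0,0,0,0.03,0,0,0,0,0.03])

```text
time_s: 20.35
position: [0.5482, -0.118, 0.1747]
ee_rot: [[0.002, 1.0, 0.001], [1.0, -0.002, -0.0], [-0.0, 0.001, -1.0]]
force: [-0.1, 0.0, 0.1]
grip_width: 0.0366
gripper_force: 91.1
```

drive_effector(deltas=[0,0,0.2,0,0.03,0,0,0.2,0,0.03,0,0,0,0,0.03])

```text
time_s: 20.6
position: [0.5469, -0.1186, 0.1519]
ee_rot: [[0.002, 1.0, -0.002], [1.0, -0.002, -0.0], [-0.0, -0.002, -1.0]]
force: [0.9, -3.0, -3.0]
grip_width: 0.0368
gripper_force: 91.0
```

drive_effector(deltas=[0,0,0.16,0,0.03,0,0,0,0,0.03])

```text
time_s: 20.77
position: [0.5473, -0.1188, 0.1445]
ee_rot: [[0.003, 1.0, -0.001], [1.0, -0.003, -0.0], [-0.0, -0.001, -1.0]]
force: [0.2, -2.7, -2.7]
grip_width: 0.0372
gripper_force: 90.9
```

To row units: 0.004 m is 0.08, 0.001 m is 0.02.

drive_effector(deltas=[0.02,0,0.08,0,0.03,0,0,0.08,0,0.03,0,0,0,0,0.03])

```text
time_s: 21.02
position: [0.5482, -0.1184, 0.1376]
ee_rot: [[0.002, 1.0, 0.001], [1.0, -0.002, -0.002], [-0.002, 0.001, -1.0]]
force: [0.3, -6.1, -3.2]
grip_width: 0.0366
gripper_force: 91.1
```

drive_effector(deltas=[0,0,0.06,0,0.03,0,0,0.04,0,0.03,0,0,0,0,0.03])

```text
time_s: 21.27
position: [0.5483, -0.1185, 0.133]
ee_rot: [[0.002, 1.0, 0.001], [1.0, -0.002, -0.002], [-0.002, 0.001, -1.0]]
force: [0.0, -6.2, -0.5]
grip_width: 0.0369
gripper_force: 91.5
```

To row units: 0.003 m is 0.06, 0.002 m is 0.04.

drive_effector(deltas=[0,0,0.06,0,0.03,0,0,0.04,0,0.03,0,0,0,0,0.03])

```text
time_s: 21.52
position: [0.5494, -0.1184, 0.1304]
ee_rot: [[0.002, 1.0, 0.004], [1.0, -0.002, -0.002], [-0.002, 0.004, -1.0]]
force: [-3.9, -3.4, 22.2]
grip_width: 0.0369
gripper_force: 94.0
```

drive_effector(deltas=[0,0,0.04,0,0.03,0,0,0.02,0,0.03,0,0,0,0,0.03])

```text
time_s: 21.77
position: [0.5501, -0.1185, 0.1293]
ee_rot: [[0.002, 1.0, 0.005], [1.0, -0.002, -0.002], [-0.002, 0.005, -1.0]]
force: [-8.3, -2.1, 39.3]
grip_width: 0.037
gripper_force: 96.1
```

drive_effector(deltas=[0,0,-0.04,0,0.03,0,0,0,0,0.03,0,0,0,0,0.03,0,0,0,0,0.03])

```text
time_s: 22.1
position: [0.5488, -0.1182, 0.1275]
ee_rot: [[0.002, 1.0, 0.002], [1.0, -0.002, -0.001], [-0.001, 0.002, -1.0]]
force: [1.3, -5.2, 5.3]
grip_width: 0.0366
gripper_force: 91.6
```

```bash
python3 -c "
from plant import r
from h import *
c=snap(r,'w10');s=snap(r,'s10','scene')
I=cv2.resize(c['image'][100:240,176:356],None,fx=3,fy=3,interpolation=cv2.INTER_CUBIC)
p=proj(s,[.547,-.11,.08]).astype(int);print(p)
q=np.array(s['image'])[p[1]-45:p[1]+45,p[0]-50:p[0]+50]
Q=cv2.resize(q,None,fx=2.5,fy=2.5,interpolation=cv2.INTER_CUBIC);Q=cv2.copyMakeBorder(Q,0,I.shape[0]-Q.shape[0],0,0,0);
cv2.imwrite('pics/f.png',np.hstack([I,Q]));print(I.shape,Q.shape)"
```

```text
[243 204]
(420, 540, 3) (420, 250, 3)
```

View pics/f.png

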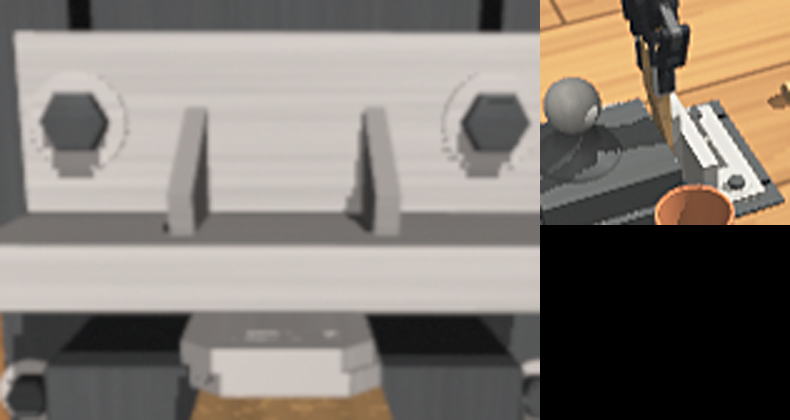

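The view shows both plates ahead of the wedge (top faces rows 346-394, stop edge row 311), and the wedge has sunk another 2 mm.

```bash
python3 -c "
from h import *
b=load('w10')
for p,z in [((213,346),.1),((222,394),.1),((20,311),.07),((50,363),.062)]: print(onz(b,(176+p[0]/3,100+p[1]/3),z).round(4))"
```

```text
[ 0.5329 -0.101   0.1   ]
[ 0.5345 -0.1112  0.1   ]
[ 0.4853 -0.101   0.07  ]
[ 0.4891 -0.1161  0.062 ]
```

drive_effector(deltas=[0,0,0.02,0,0.03,0,0,0.02,0,0.03,0,0,0,0,0.03,0,0,0,0,0.03])

```text
time_s: 22.53
position: [0.5489, -0.1182, 0.1263]
ee_rot: [[0.002, 1.0, 0.003], [1.0, -0.002, -0.001], [-0.001, 0.003, -1.0]]
force: [-1.0, -4.6, 14.4]
grip_width: 0.0366
gripper_force: 93.2
```

To row units: 0.001 m is 0.02, 0.0005 m is 0.01.

drive_effector(deltas=[0,0,0.02,0,0.03,0,0,0.01,0,0.03,0,0,0,0,0.03,0,0,0,0,0.03,0,0,0,0,0.03,0,0,0,0,0.03], grip_force=100)

```text
time_s: 23.03
position: [0.5491, -0.1182, 0.1258]
ee_rot: [[0.002, 1.0, 0.003], [1.0, -0.002, -0.001], [-0.001, 0.003, -1.0]]
force: [-5.1, -4.1, 25.2]
grip_width: 0.0365
gripper_force: 98.0
```

drive_effector(deltas=[0,0,0,0,0.03,0,0,0,0,0.03,0,0,0,0,0.03,0,0,0,0,0.03,0,0,0,0,0.03,0,0,0,0,0.03])

```text
time_s: 23.53
position: [0.5492, -0.1182, 0.1259]
ee_rot: [[0.002, 1.0, 0.003], [1.0, -0.002, -0.001], [-0.001, 0.003, -1.0]]
force: [-4.3, -3.8, 24.9]
grip_width: 0.0367
gripper_force: 98.0
```

```bash
python3 -c "
from plant import r
print(r.finish_job())"
```

```text
the job is handed in; nothing more can be done
None
```

I handed the job in at 23.5 s: the stake is on the kerb, two plates stand against the stop, and the wedge is biting part-way with its point about 31 mm above the bed, held at a steady 25 N or so; the verdict was not shown.

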